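# Make up the titration kit and the weighing kit

## Robot

A 6-joint arm with a two-finger parallel gripper is mounted at the origin on the work surface. World frame = base frame: x ahead of the robot, y to its left, z up, the work surface at z = 0. Lengths are in mm, angles in degrees, forces in N, time in s.
With the tool pointing down it reaches from about 300 to 850 mm from the base axis. Payload 4.2 kg.
Tool frame: the origin (TCP) lies on the mounting face of the last link; the fingertips stand 191 mm ahead of it and the grasp point (between the pads) lies 172 mm ahead of it; z points along the fingers, y is the direction in which the jaws open and shut (so a half turn about z gives the same grasp; the last joint's range is limited). The gripper opens to 91 mm and grips with 3 to 60 N. Pads are 32 mm wide; open, the fingers measure 118 mm over their backs; the gripper's body (76 mm by 178 mm) begins 60 mm behind the grasp point.
Start: joints at [-77.808, 18.312, 89.639, -0, 72.044, -1.146], TCP at [132.652, -559.487, 404.776] pointing down, gripper open.
Joint ranges: [-177.97, 177.97], [-48.28, 115.42], [12.27, 149.76], [-77.06, 257.06], [2.81, 150.46], [-146.56, 146.56]. Speed limits (degrees/s): [147.25, 147.25, 180, 180, 180, 180].

## Interface

Orientations are given as [roll, pitch, yaw] about the fixed x, y, z axes, in that order (R = Rz(yaw) Ry(pitch) Rx(roll)).
In Python, from workcell import env gives the robot as it stands.
- The arm moves only by the shell command python3 -m handwheel 'ROWS' [FORCE]. ROWS is JSON, a list of rows, each an object with "gripper": the opening in per cent of the stroke, from 0 (shut) to 100 (fully open); "travel": the shift along the tool's x, y, z in m, a list of three; "twist": the turn about the tool's z in rad. In form: [{"gripper": gripper, "travel": [x, y, z], "twist": twist}, ...]. A call has 1 to 5 rows; each row shifts and turns the commanded pose from where the row before left it, along the tool's axes as they then stand; what a row does not reach is not made up. A row lasts 1/12 s, in which the tool goes at most 41.7 mm and 7.16 degrees, less where a joint would pass 70% of its speed; a pose out of reach is approached as far as the arm can. A call with a gripper value outside its range is refused whole. The fingers move at their own pace and stop on an object; FORCE is the grip in N (left out, the last holds). Time passes only in rows, so rows that do not move let the fingers close. It gives the time, the measured TCP pose, the force and the opening at its end, in the units of the state.
- env.state(): the state, without advancing time (a new reading comes with each control period).
- env.grab_frame(name): name is "side" or "top" or "wrist"; returns a dict with "frame" (384x512x3 uint8, red, green, blue), "intrinsics" (3x3 intrinsics, pixels), "extrinsics" (4x4, takes a point from camera to world coordinates). Camera axes: x right, y down, z forward; pixel columns grow to the right and rows downward; lengths in mm; the calibration is good to about 2 mm. A picture is of the moment at which its call begins. There is no depth.
- env.job_done(): hands the job in, once; it reports no verdict.
Trained networks look in the newest picture that a camera, given by its name, has taken for a name from the list of things; names that differ only in an ending like _2 or _b are one class to them, and where a whole thing is asked for, a point or a joint stands for the part that bears it (a point fixed in the world has none). Each returns a list of dicts, best first, with "confidence" (0 to 1); they miss things now and then, are a little off and sometimes report something else, mostly with a low value. They report only what shows in the picture. A call takes as long as a camera call. They do not tell look-alikes from the thing itself.
- env.trace(camera, thing): "pixels" (384x512 bool, what is visible of it) and "uv" ([column, row] in pixels, amid what is visible of it).
- env.pinpoint(camera, thing): "uv" ([column, row] in pixels: a listed point, or the origin of a listed thing).
The state is a dict: "time_s": time; "qpos": joint angles; "qvel": joint speeds; "effort": joint torques, N m; "ee_pos": TCP position; "ee_rot": TCP orientation; "force": force on the tool from outside, world axes, zero at the start; "torque": the same for the moment, N m; "gripper_width": finger opening in mm.
Only numpy, scipy, OpenCV 4.12 (cv2) and the standard library are available. Lean on these libraries where they do the work, as an engineer would, in place of code of your own. Each camera call takes 0.05 s, during which the arm holds its last target. There are 200 camera calls.

## Task

Make up the two kits for the lab bench, one item to a bay, each standing upright and flat on the tray floor: in the two-bay tray the reagent bottle and the dropper bottle (either bay), and in the three-bay tray the heavy squat jar in the middle bay with the beaker and the carton in the bays either side of it. Set the items down, do not drop or tip them over, and leave the flask and the mortar where they are.

Things in the scene. Friction and masses are not known exactly. Their poses are not given: they have to be found in the camera images.
- bottle_mid (a point): Reagent bottle: white plastic, round, with a shoulder and a narrow blue cap; the tallest of the stock. 52 mm diameter up to 72 mm, 105 mm high, about 160 g. Point: on its axis, half-way up (52.5 mm above its foot); z up.
- jar_mid (a point): Squat jar: white plastic, round, with a wide blue cap (56 mm) almost as wide as the jar. 60 mm diameter up to 42 mm, 60 mm high, about 250 g. Point: on its axis, half-way up (30 mm above its foot); z up.
- dropper_mid (a point): Dropper bottle: slim, amber brown, with a white collar and a small dull-red rubber bulb on top. 32 mm diameter up to 54 mm, 92 mm high, about 60 g. Point: on its axis, half-way up (46 mm above its foot); z up.
- beaker_mid (a point): Beaker: plain white plastic, straight-sided, open at the top, no handle. 50 mm outside diameter, 60 mm high, wall 3 mm, about 50 g. Point: on its axis, half-way up (30 mm above its foot); z up.
- carton_mid (a point): Small closed cardboard carton, a rectangular block 40 mm (its x) by 64 mm (its y) by 44 mm high, about 60 g. Point: its centre, 22 mm above its underside; z up.
- tray2: Tray with two equal bays in a row: flat grey metal tray fixed to the bench, 177 x 90 mm in plan, floor 4 mm thick, outer walls and dividing ribs 3 mm thick rising to 12 mm above the bench. Origin: centre of its underside, on the bench; its y axis runs along the row, x across it. Each bay is 84 x 84 mm inside; the bay centres lie at y = +43.5 and -43.5 mm, x = 0. Its yaw varies a little.
- tray3: Tray with three equal bays in a row: flat grey metal tray fixed to the bench, 264 x 90 mm in plan, floor 4 mm thick, outer walls and dividing ribs 3 mm thick rising to 12 mm above the bench. Origin: centre of its underside, on the bench; its y axis runs along the row, x across it. Each bay is 84 x 84 mm inside; the bay centres lie at y = -87, 0 (the middle bay) and +87 mm, x = 0. Its yaw varies a little.
- flask: Bystander: conical flask, grey-green, 80 mm across the foot, 120 mm high, loose. Origin: centre of its foot. Not to be disturbed.
- mortar: Bystander: white ceramic mortar bowl, 90 mm across the rim, 45 mm high, loose. Origin: centre of its foot. Not to be disturbed.
Things that resemble listed ones, but are neither listed nor needed, are in the scene too. Leave any turquoise look-alike of the part that bears jar_mid alone. Leave any red look-alike of the tray2 alone.

How it is judged (in metres and radians):
At the end, for the whole second after the job is handed in: Bottle and dropper one per bay of the two-bay tray; jar in the middle of the three-bay tray, beaker and carton in its end bays. Centres within 30 mm of the bay centre along both tray axes, heights within 4 mm of standing on the floor, tilt under 0.1 rad, released, at rest ((((x of bottle_mid in the frame of tray2 between -0.03 and 0.03 m and y of bottle_mid in the frame of tray2 between 0.0135 and 0.0735 m) and (x of dropper_mid in the frame of tray2 between -0.03 and 0.03 m and y of dropper_mid in the frame of tray2 between -0.0735 and -0.0135 m)) or ((x of bottle_mid in the frame of tray2 between -0.03 and 0.03 m and y of bottle_mid in the frame of tray2 between -0.0735 and -0.0135 m) and (x of dropper_mid in the frame of tray2 between -0.03 and 0.03 m and y of dropper_mid in the frame of tray2 between 0.0135 and 0.0735 m))) and x of jar_mid in the frame of tray3 between -0.03 and 0.03 m and y of jar_mid in the frame of tray3 between -0.03 and 0.03 m and (((x of carton_mid in the frame of tray3 between -0.03 and 0.03 m and y of carton_mid in the frame of tray3 between 0.057 and 0.117 m) and (x of beaker_mid in the frame of tray3 between -0.03 and 0.03 m and y of beaker_mid in the frame of tray3 between -0.117 and -0.057 m)) or ((x of carton_mid in the frame of tray3 between -0.03 and 0.03 m and y of carton_mid in the frame of tray3 between -0.117 and -0.057 m) and (x of beaker_mid in the frame of tray3 between -0.03 and 0.03 m and y of beaker_mid in the frame of tray3 between 0.057 and 0.117 m))) and height (world z) of bottle_mid between 0.0525 and 0.0605 m and angle between each of bottle_mid, jar_mid, dropper_mid, beaker_mid, carton_mid's own z axis and vertical below 0.1 rad and contact force between each of bottle, jar, dropper, beaker, carton and the fingers below 0.1 N and linear speed of each of bottle, jar, dropper, beaker, carton below 0.02 m/s and angular speed of each of bottle, jar, dropper, beaker, carton below 0.3 rad/s and height (world z) of jar_mid between 0.03 and 0.038 m and height (world z) of dropper_mid between 0.046 and 0.054 m and height (world z) of beaker_mid between 0.03 and 0.038 m and height (world z) of carton_mid between 0.022 and 0.03 m); the robot touches nothing.
It fails at once if an item is dropped (from more than about 3 cm), thrown or knocked down: faster than 0.8 m/s out of the fingers ((linear speed of bottle above 0.8 m/s and contact force between bottle and the fingers below 0.05 N) or (linear speed of jar above 0.8 m/s and contact force between jar and the fingers below 0.05 N) or (linear speed of dropper above 0.8 m/s and contact force between dropper and the fingers below 0.05 N) or (linear speed of beaker above 0.8 m/s and contact force between beaker and the fingers below 0.05 N) or (linear speed of carton above 0.8 m/s and contact force between carton and the fingers below 0.05 N)).
It fails at once if an item is tipped over (more than 45 degrees) (angle between any of bottle_mid, jar_mid, dropper_mid, beaker_mid, carton_mid's own z axis and vertical above 0.785 rad).
It fails at once if the flask or the mortar is disturbed (moved more than 25 mm) (distance of any of flask, mortar from where it was at the start of the episode above 0.025 m).
It also fails if it takes over 139 s, if anything falls off the work surface, if the arm or the gripper's body presses on something with over 40 N, if the wrist force passes 120 N, or if a joint passes its speed limit or range.

## Working session

There is one attempt and no reset: what is moved stays moved. The work goes in short steps, Python scripts to look and compute and a shell command to move; the robot and the scene stay as the last step left them, time stands still between calls to the robot, and variables do not carry over. Pictures are saved under pics/ and viewed, about 12 in all and at most 16, crops included, and the job is handed in when it is done.

```bash
ls; mkdir -p pics; cat > h.py <<'E'
import numpy as np, cv2
from workcell import env
def ray(f,uv,z):
    K,T=np.array(f["intrinsics"]),np.array(f["extrinsics"])
    d=T[:3,:3]@np.linalg.inv(K)@[uv[0],uv[1],1]; o=T[:3,3]
    return o+d*(z-o[2])/d[2]
def proj(f,p):
    K,T=np.array(f["intrinsics"]),np.array(f["extrinsics"])
    c=K@(T[:3,:3].T@(np.array(p)-T[:3,3])); return c[:2]/c[2]
H=dict(bottle_mid=52.5,jar_mid=30,dropper_mid=46,beaker_mid=30,carton_mid=22,tray2=0,tray3=0,flask=0,mortar=0)
E
python3 - <<'E'
from h import *
fs={}
for c in("top","side"):
    f=env.grab_frame(c);fs[c]=f;cv2.imwrite(f"pics/{c}0.png",cv2.resize(f["frame"][:,:,::-1],(768,576)))
    print(c,np.round(f["extrinsics"],2).tolist())
    for n,h in H.items():
        for d in env.pinpoint(c,n)[:3]: print(n,round(d["confidence"],2),np.round(d["uv"]),np.round(ray(f,d["uv"],h)[:2]))
print(env.state())
E
```

```text
pics
top [[0.0, -1.0, 0.1, 408.89], [-1.0, -0.0, -0.01, 57.14], [0.01, -0.1, -0.99, 1491.04], [0.0, 0.0, 0.0, 1.0]]
bottle_mid 0.55 [174. 223.] [466. 308.]
bottle_mid 0.45 [266. 132.] [762.  15.]
jar_mid 0.82 [396. 244.] [ 402. -406.]
jar_mid 0.81 [356. 266.] [ 332. -277.]
jar_mid 0.61 [360. 236.] [ 425. -292.]
dropper_mid 0.5 [270. 236.] [427.   1.]
beaker_mid 0.67 [320. 227.] [ 456. -161.]
beaker_mid 0.34 [331. 183.] [ 600. -199.]
carton_mid 0.83 [223. 228.] [452. 152.]
tray2 0.8 [206. 184.] [597. 213.]
tray2 0.79 [160. 126.] [794. 369.]
tray2 0.67 [334. 181.] [ 610. -215.]
tray3 0.8 [206. 184.] [597. 213.]
tray3 0.79 [160. 126.] [794. 369.]
tray3 0.67 [334. 181.] [ 610. -215.]
flask 0.81 [116. 257.] [359. 501.]
mortar 0.86 [265. 130.] [782.  15.]
side [[-0.79, -0.29, 0.54, -14.14], [-0.61, 0.42, -0.67, 773.97], [-0.03, -0.86, -0.51, 609.89], [0.0, 0.0, 0.0, 1.0]]
bottle_mid 0.97 [220. 255.] [463. 309.]
jar_mid 0.85 [368. 183.] [ 330. -269.]
jar_mid 0.78 [360. 164.] [ 410. -398.]
jar_mid 0.63 [344. 172.] [ 429. -301.]
dropper_mid 0.7 [299. 207.] [427.   7.]
beaker_mid 0.79 [318. 18
[... 331 characters left out ...]
506. 265.]
mortar 0.91 [213. 185.] [786.  -3.]
{'time_s': 1.0, 'qpos': array([-7.78073676e+01,  1.83114988e+01,  8.96412755e+01,  5.60519459e-04,
        7.20434242e+01, -1.14599159e+00]), 'qvel': array([ 0.03870365,  0.01170167, -0.00775941,  0.05860715, -0.08121003,
       -0.04580293]), 'effort': array([ 1.13004338e-03, -4.12357771e+01, -2.32233828e+01,  7.31014903e-02,
        3.76487570e-02,  1.37260379e-06]), 'ee_pos': array([ 132.65442682, -559.47584517,  404.76450348]), 'ee_rot': array([ 1.79996189e+02, -4.57092942e-04,  1.33384512e+01]), 'force': array([0.07927268, 0.2061545 , 0.12800044]), 'torque': array([ 0.01382922,  0.02212943, -0.02669269]), 'gripper_width': 91.07930570279511}
```

View pics/top0.png

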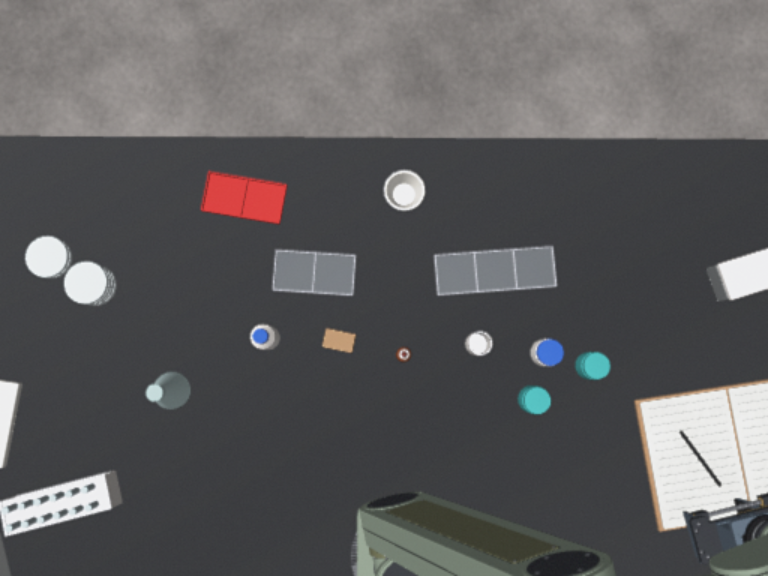

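View pics/side0.png

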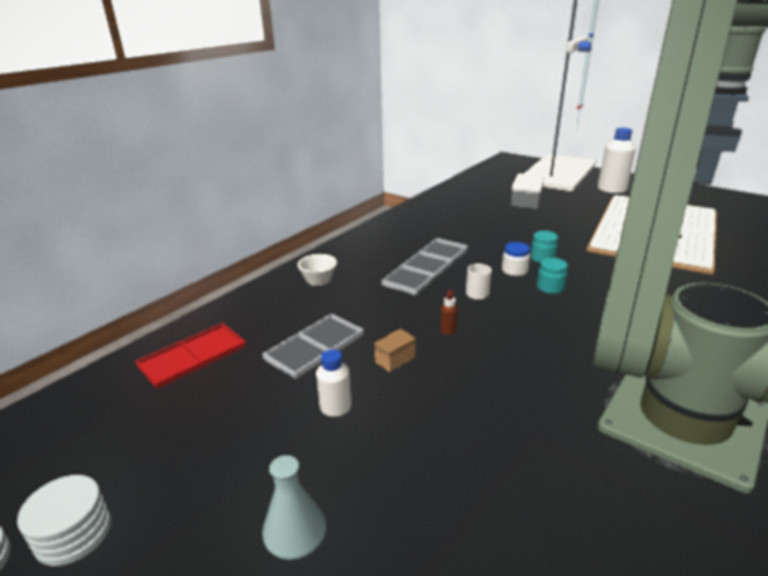

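The top view shows the real jar (blue cap) at display px (547,352), with the turquoise jars at (535,400) and (593,365). Tray2 is at (314,272), tray3 at (495,270), and the red decoy at (244,197). Next I'll get accurate poses by triangulation and from the tray outlines.

```bash
python3 - <<'E'
from h import *
F={c:env.grab_frame(c) for c in("top","side")}
def tri(a,b):
    A=[];B=[]
    for c,uv in(("top",a),("side",b)):
        f=F[c];K,T=np.array(f["intrinsics"]),np.array(f["extrinsics"])
        d=T[:3,:3]@np.linalg.inv(K)@[uv[0],uv[1],1];d/=np.linalg.norm(d);P=np.eye(3)-np.outer(d,d)
        A.append(P);B.append(P@T[:3,3])
    return np.linalg.lstsq(np.vstack(A),np.hstack(B),rcond=None)[0]
P={(c,n):env.pinpoint(c,n) for c in F for n in H if n.endswith("mid")}
for n in H:
    if n.endswith("mid"):
        for a in P["top",n]:
            for b in P["side",n]:
                if np.linalg.norm(ray(F["top"],a["uv"],H[n])-ray(F["side"],b["uv"],H[n]))<40:
                    print(n,H[n],np.round(a["uv"]),np.round(tri(a["uv"],b["uv"])),"plane",np.round(ray(F["top"],a["uv"],H[n])[:2]),np.round(ray(F["side"],b["uv"],H[n])[:2]))
for n,z,c in(("tray2",12,"top"),("tray3",12,"top"),("tray3",12,"side"),("carton_mid",44,"top")):
    for d in env.trace(c,n):
        v,u=np.nonzero(d["pixels"]);
        p=np.array([ray(F[c],x,z)[:2] for x in zip(u,v)],np.float32)
        r=cv2.minAreaRect(p); print(n,c,round(d["confidence"],2),np.round(d["uv"]),np.round(r[0],1),np.round(r[1],1),round(r[2],1),np.round(p.mean(0),1))
f=F["top"]["frame"][:,:,::-1]
cv2.imwrite("pics/z.png",cv2.resize(f[150:280,150:430],None,fx=2.8,fy=2.8,interpolation=cv2.INTER_CUBIC))
E
```

```text
bottle_mid 52.5 [176. 224.] [468. 305.  49.] plane [463. 300.] [471. 312.]
jar_mid 30 [357. 264.] [ 332. -282.   30.] plane [ 336. -280.] [ 329. -285.]
jar_mid 30 [397. 244.] [ 403. -411.   20.] plane [ 400. -409.] [ 399. -388.]
dropper_mid 46 [268. 236.] [430.  10.  49.] plane [425.   6.] [437.   8.]
beaker_mid 30 [318. 230.] [ 446. -157.   25.] plane [ 444. -156.] [ 443. -147.]
carton_mid 22 [224. 228.] [451. 148.  25.] plane [454. 151.] [450. 143.]
tray2 top 0.69 [159. 133.] [773.2 357.5] [182.2  94.1] 79.9 [773.1 358.6]
tray2 top 0.68 [333. 181.] [ 611.6 -198.8] [ 95.3 270.3] 5.0 [ 611.  -198.4]
tray2 top 0.62 [206. 183.] [605.7 200. ] [178.2  93.3] 87.9 [605.3 200. ]
tray3 top 0.69 [159. 133.] [773.2 357.5] [182.2  94.1] 79.9 [773.1 358.6]
tray3 top 0.68 [333. 181.] [ 611.6 -198.8] [ 95.3 270.3] 5.0 [ 611.  -198.4]
tray3 top 0.62 [206. 183.] [605.7 200. ] [178.2  93.3] 87.9 [605.3 200. ]
tray3 side 0.94 [129. 236.] [767.4 361.4] [183.3 107.5] 82.7 [767.9 365.8]
tray3 side 0.78 [204. 231.] [602.5 208.2] [187.7 108.8] 85.9 [602.5 213.8]
tray3 side 0.7 [282. 177.] [ 605.3 -187.6] [ 99.6 275.1] 3.2 [ 604.3 -175.4]
carton_mid top 0.73 [361. 237.] [ 429.9 -303.5] [64.3 57.7] 88.8 [ 430.6 -302.7]
carton_mid top 0.72 [220. 228.] [455.5 142.5] [65.1 39.4] 77.5 [455.5 143.3]
```

View pics/z.png

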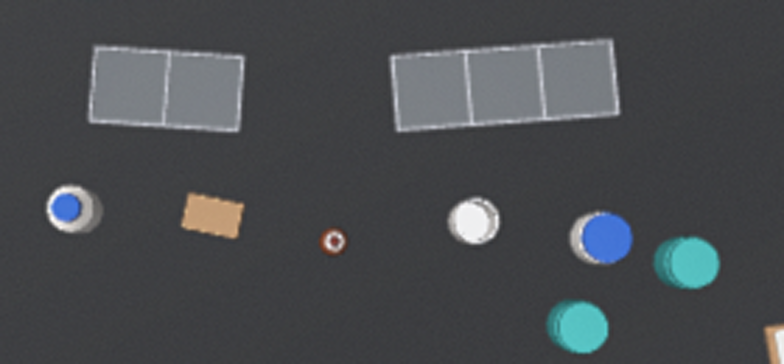

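Tray outlines match their true sizes. I'll refine the item positions from the cap tops.

```bash
python3 - <<'E'
from h import *
f=env.grab_frame("top");g=f["frame"].astype(int);R,G,B=g[...,0],g[...,1],g[...,2]
roi=np.zeros(R.shape,bool);roi[205:290,150:420]=1
def cen(m,z,n):
    k,l,s,c=cv2.connectedComponentsWithStats((m&roi).astype(np.uint8))
    for i in range(1,k):
        if s[i,4]>5: print(n,s[i,2:5],np.round(ray(f,c[i],z)[:2],1), "bbox", np.round(ray(f,s[i,:2]+(s[i,2:4]-1)/2,z)[:2],1))
cen((B>120)&(R<100)&(B-G>60),60,"blue z60");cen((B>120)&(R<100)&(B-G>60),105,"blue z105")
cen((R>70)&(R-B>35)&(R-G>40),54,"amber54")
cen((R>140)&(G>140),60,"white60"); cen((R>140)&(R-B>50)&(G>100),44,"carton44")
for n,z in(("dropper_mid",70),("beaker_mid",40)):
    for d in env.trace("top",n):
        print(n,round(d["confidence"],2),np.round(ray(f,d["uv"],z)[:2],1),d["pixels"].sum())
E
```

```text
blue z60 [ 9 10 68] [464.9 307.1] bbox [465.4 307.9]
blue z60 [ 18  18 237] [ 431.  -304.4] bbox [ 431.1 -304.3]
blue z105 [ 9 10 68] [463.2 299.2] bbox [463.6 300.1]
blue z105 [ 18  18 237] [ 430.3 -293. ] bbox [ 430.4 -292.9]
amber54 [ 5  9 15] [425.4  15.5] bbox [426.3  14.1]
white60 [ 16  17 121] [462.6 301.4] bbox [463.8 303.2]
white60 [ 22  15 231] [455.2 142.4] bbox [454.5 142.2]
white60 [ 18  16 220] [ 449.7 -153.8] bbox [ 449.9 -152.2]
white60 [10 18 64] [ 431.2 -274.7] bbox [ 431.1 -278.8]
white60 [ 7  7 24] [426.5   5.3] bbox [426.2   4.8]
carton44 [ 22  16 246] [456.  143.6] bbox [456.6 143.2]
dropper_mid 0.48 [426.7   5.4] 78
beaker_mid 0.66 [ 447.3 -157. ] 215
```

Those positions agree within a few mm: jar (431,-304), bottle (463,300), dropper (426,5), beaker (449,-154), carton (456,143, yaw -12.5°). I'll square the tool to yaw 0, then move above the jar.

```bash
python3 -m handwheel '[{"gripper":100,"travel":[0,0,0],"twist":0.1164},{"gripper":100,"travel":[0,0,0],"twist":0.1164},{"gripper":100,"travel":[0,0,0],"twist":0}]' 30
python3 -m handwheel '[{"gripper":100,"travel":[0.0298,-0.0255,0],"twist":0},{"gripper":100,"travel":[0.0298,-0.0255,0],"twist":0},{"gripper":100,"travel":[0.0298,-0.0255,0],"twist":0},{"gripper":100,"travel":[0.0298,-0.0255,0],"twist":0},{"gripper":100,"travel":[0.0298,-0.0255,0],"twist":0}]'
python3 -m handwheel '[{"gripper":100,"travel":[0.0298,-0.0255,0],"twist":0},{"gripper":100,"travel":[0.0298,-0.0255,0],"twist":0},{"gripper":100,"travel":[0.0298,-0.0255,0],"twist":0},{"gripper":100,"travel":[0.0298,-0.0255,0],"twist":0},{"gripper":100,"travel":[0.0298,-0.0255,0],"twist":0}]'
python3 -m handwheel '[{"gripper":100,"travel":[0,0,0],"twist":0},{"gripper":100,"travel":[0,0,0],"twist":0}]'
python3 - <<'E'
from h import *
f=env.grab_frame("wrist");cv2.imwrite("pics/w1.png",f["frame"][:,:,::-1])
for d in env.pinpoint("wrist","jar_mid"): print(round(d["confidence"],2),np.round(d["uv"]),np.round(ray(f,d["uv"],30),1))
s=env.state();print(s["ee_pos"],s["ee_rot"],s["time_s"])
E
```

```text
time_s: 2.2
ee_pos: [132.7, -559.5, 404.8]
ee_rot: [180.0, -0.0, -0.1]
force: [0.2, 0.5, -0.2]
gripper_width: 91.2
time_s: 2.62
ee_pos: [282.6, -430.7, 404.9]
ee_rot: [180.0, -0.0, 0.2]
force: [0.1, -0.6, -0.1]
gripper_width: 90.9
time_s: 3.03
ee_pos: [431.8, -302.9, 405.0]
ee_rot: [180.0, -0.0, 0.2]
force: [0.0, -1.0, 0.3]
gripper_width: 91.5
time_s: 3.2
ee_pos: [431.9, -303.2, 404.7]
ee_rot: [180.0, 0.0, 0.4]
force: [-0.6, -0.1, -0.1]
gripper_width: 91.1
0.74 [344. 198.] [ 403.1 -401.4   30. ]
0.66 [257. 172.] [ 431.3 -306.6   30. ]
[ 430.33277518 -304.68196475  404.66326165] [1.79982883e+02 4.13986163e-02 1.02597418e-01] 3.3
```

View pics/w1.png

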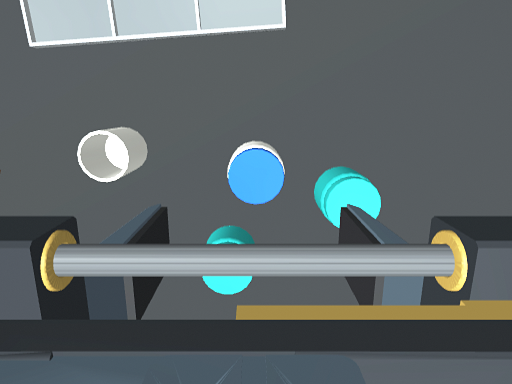

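The wrist view shows the blue-cap jar at px (257,172), i.e. (431,-306), which agrees. The turquoise jar to the right is clear of the fingers. Descend and grip.

```bash
python3 -m handwheel '[{"gripper":86,"travel":[0,0.001,0.036],"twist":0},{"gripper":86,"travel":[0,0,0.036],"twist":0},{"gripper":86,"travel":[0,0,0.036],"twist":0},{"gripper":86,"travel":[0,0,0.036],"twist":0},{"gripper":86,"travel":[0,0,0.027],"twist":0}]' 30
python3 -m handwheel '[{"gripper":86,"travel":[0,0,0.0277],"twist":0},{"gripper":86,"travel":[0,0,0],"twist":0},{"gripper":30,"travel":[0,0,0],"twist":0},{"gripper":30,"travel":[0,0,0],"twist":0},{"gripper":30,"travel":[0,0,0],"twist":0}]' 30
python3 -m handwheel '[{"gripper":30,"travel":[0,0,0],"twist":0},{"gripper":30,"travel":[0,0,0],"twist":0},{"gripper":30,"travel":[0,0,0],"twist":0},{"gripper":30,"travel":[0,0,0],"twist":0}]' 30
```

```text
time_s: 3.72
ee_pos: [428.7, -306.3, 231.4]
ee_rot: [-179.9, 0.1, -0.1]
force: [0.1, -0.4, 0.7]
gripper_width: 78.5
time_s: 4.13
ee_pos: [431.0, -306.4, 208.0]
ee_rot: [179.9, -0.2, -0.0]
force: [-0.5, 1.4, -0.4]
gripper_width: 61.4
time_s: 4.47
ee_pos: [431.1, -306.1, 208.0]
ee_rot: [179.8, -0.2, 0.0]
force: [-1.4, -2.2, 6.8]
gripper_width: 59.0
```

Gripped at 60 mm. Lift gently and carry it to the middle bay.

```bash
python3 -m handwheel '[{"gripper":30,"travel":[0,0,-0.01],"twist":0},{"gripper":30,"travel":[0,0,-0.025],"twist":0},{"gripper":30,"travel":[0,0,-0.025],"twist":0},{"gripper":30,"travel":[0.01,-0.006,0],"twist":0},{"gripper":30,"travel":[0.025,-0.015,0],"twist":0}]' 
python3 -m handwheel '[{"gripper":30,"travel":[0.03,-0.0178,0],"twist":0},{"gripper":30,"travel":[0.03,-0.0178,0],"twist":0},{"gripper":30,"travel":[0.03,-0.0178,0],"twist":0},{"gripper":30,"travel":[0.03,-0.0178,0],"twist":0},{"gripper":30,"travel":[0.017,-0.0102,0],"twist":0}]' 
python3 -m handwheel '[{"gripper":30,"travel":[0.008,-0.0046,0],"twist":0},{"gripper":30,"travel":[0,0,0],"twist":0},{"gripper":30,"travel":[0,0,0.025],"twist":0},{"gripper":30,"travel":[0,0,0.015],"twist":0},{"gripper":30,"travel":[0,0,0],"twist":0}]'
```

```text
time_s: 4.88
ee_pos: [464.6, -285.1, 267.9]
ee_rot: [179.9, -0.1, -0.2]
force: [0.5, -0.7, -2.3]
gripper_width: 59.0
time_s: 5.3
ee_pos: [605.6, -200.3, 265.5]
ee_rot: [-179.9, -0.1, 0.1]
force: [0.9, -1.3, -2.9]
gripper_width: 59.3
time_s: 5.72
ee_pos: [608.0, -198.7, 222.4]
ee_rot: [-179.9, 0.5, -0.0]
force: [-1.2, 0.6, -2.4]
gripper_width: 59.1
```

```bash
python3 - <<'E'
from h import *
f=env.grab_frame("wrist");cv2.imwrite("pics/w2.png",f["frame"][:,:,::-1])
s=env.state();print(s["ee_pos"],s["ee_rot"],s["gripper_width"],s["force"])
E
```

```text
[ 608.76015966 -198.93754023  224.22296052] [-1.79913679e+02  3.23624293e-01 -5.76502439e-02] 59.06660133742453 [-0.14144662  0.01376407 -1.60881146]
```

View pics/w2.png

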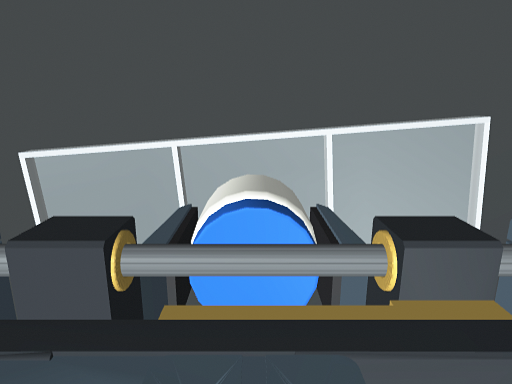

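The wrist view shows the jar centred in the middle bay, between the ribs at px 178 and 330. Lower it to the floor, watching the force.

```bash
python3 -m handwheel '[{"gripper":30,"travel":[0.001,0,0.008],"twist":0},{"gripper":30,"travel":[0,0,0.003],"twist":0},{"gripper":30,"travel":[0,0,0],"twist":0}]'
python3 -m handwheel '[{"gripper":30,"travel":[0,0,0.003],"twist":0},{"gripper":30,"travel":[0,0,0],"twist":0}]'
```

```text
time_s: 6.02
ee_pos: [611.3, -198.8, 215.0]
ee_rot: [180.0, 0.0, -0.0]
force: [-0.7, -0.3, -1.4]
gripper_width: 59.0
time_s: 6.18
ee_pos: [611.6, -198.6, 212.2]
ee_rot: [180.0, -0.0, -0.0]
force: [0.6, -0.8, -1.3]
gripper_width: 59.2
```

```bash
python3 -m handwheel '[{"gripper":30,"travel":[0,0,0.0015],"twist":0},{"gripper":30,"travel":[0,0,0],"twist":0}]'
python3 -m handwheel '[{"gripper":84,"travel":[0,0,0],"twist":0},{"gripper":84,"travel":[0,0,0],"twist":0},{"gripper":84,"travel":[0,0,0],"twist":0},{"gripper":84,"travel":[0,0,0],"twist":0}]'
python3 -m handwheel '[{"gripper":84,"travel":[0,0,-0.02],"twist":0},{"gripper":84,"travel":[0,0,-0.03],"twist":0},{"gripper":84,"travel":[0,0,-0.03],"twist":0},{"gripper":84,"travel":[0,0,-0.04],"twist":0},{"gripper":84,"travel":[0,0,0],"twist":0}]'
```

```text
time_s: 6.35
ee_pos: [611.6, -198.5, 212.1]
ee_rot: [180.0, -0.0, 0.0]
force: [-2.9, -0.3, 5.9]
gripper_width: 59.1
time_s: 6.68
ee_pos: [611.8, -198.5, 210.6]
ee_rot: [180.0, -0.0, 0.0]
force: [0.2, -0.4, 0.5]
gripper_width: 76.4
time_s: 7.1
ee_pos: [613.4, -199.1, 338.9]
ee_rot: [179.7, -0.8, -0.0]
force: [1.8, -1.2, 0.9]
gripper_width: 76.7
```

Jar is down (force step of +7 N, then released). Now to the dropper.

```bash
python3 -m handwheel '[{"gripper":70,"travel":[-0.0232,-0.0256,0],"twist":0},{"gripper":70,"travel":[-0.0232,-0.0256,0],"twist":0},{"gripper":70,"travel":[-0.0232,-0.0256,0],"twist":0},{"gripper":70,"travel":[-0.0232,-0.0256,0],"twist":0},{"gripper":70,"travel":[-0.0232,-0.0256,0],"twist":0}]'
python3 -m handwheel '[{"gripper":70,"travel":[-0.0232,-0.0256,0],"twist":0},{"gripper":70,"travel":[-0.0232,-0.0256,0],"twist":0},{"gripper":70,"travel":[-0.0232,-0.0256,0],"twist":0},{"gripper":70,"travel":[0,0,0],"twist":0},{"gripper":70,"travel":[0,0,0],"twist":0}]'
python3 - <<'E'
from h import *
f=env.grab_frame("wrist");cv2.imwrite("pics/w3.png",f["frame"][:,:,::-1])
for n in ("dropper_mid",):
  for d in env.pinpoint("wrist",n): print(n,round(d["confidence"],2),np.round(d["uv"]),np.round(ray(f,d["uv"],46),1))
s=env.state();print(s["ee_pos"],s["ee_rot"],s["time_s"])
E
```

```text
time_s: 7.52
ee_pos: [494.4, -69.5, 330.4]
ee_rot: [180.0, -0.0, -0.0]
force: [0.2, 0.9, 0.9]
gripper_width: 63.6
time_s: 7.93
ee_pos: [425.2, 7.2, 330.8]
ee_rot: [180.0, -0.1, 0.1]
force: [-0.0, 0.5, -0.1]
gripper_width: 63.8
dropper_mid 0.95 [258. 190.] [427.    4.2  46. ]
[426.83073383   6.07501734 330.88969242] [ 1.79975243e+02 -1.16165777e-01  1.40918039e-02] 8.0333
```

View pics/w3.png

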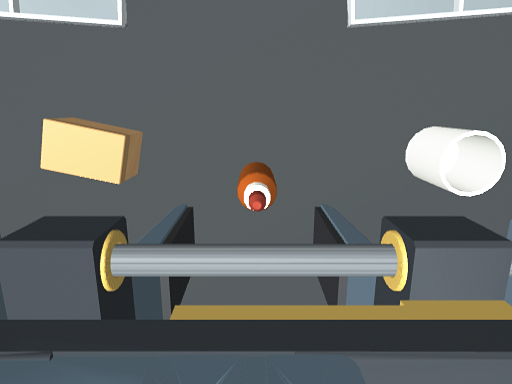

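Dropper is at px (258,190), i.e. (427,4), centred between the fingers. Grip it, lift, and carry it to tray2's near (-y) bay.

```bash
python3 -m handwheel '[{"gripper":70,"travel":[0,0.001,0.036],"twist":0},{"gripper":70,"travel":[0,0,0.036],"twist":0},{"gripper":70,"travel":[0,0,0.03],"twist":0},{"gripper":70,"travel":[0,0,0.0188],"twist":0},{"gripper":70,"travel":[0,0,0],"twist":0}]' 15
python3 -m handwheel '[{"gripper":10,"travel":[0,0,0],"twist":0},{"gripper":10,"travel":[0,0,0],"twist":0},{"gripper":10,"travel":[0,0,0],"twist":0},{"gripper":10,"travel":[0,0,0],"twist":0},{"gripper":10,"travel":[0,0,0],"twist":0}]' 15
python3 -m handwheel '[{"gripper":10,"travel":[0,0,0],"twist":0},{"gripper":10,"travel":[0,0,0],"twist":0},{"gripper":10,"travel":[0,0,0],"twist":0}]' 15
```

```text
time_s: 8.45
ee_pos: [425.8, 4.4, 206.4]
ee_rot: [180.0, 0.4, -0.1]
force: [0.4, 0.4, 0.6]
gripper_width: 63.6
time_s: 8.87
ee_pos: [426.5, 5.2, 210.8]
ee_rot: [180.0, -0.1, -0.0]
force: [-0.2, 1.1, 0.6]
gripper_width: 33.0
time_s: 9.12
ee_pos: [426.4, 5.3, 210.6]
ee_rot: [180.0, -0.1, 0.0]
force: [-0.2, -1.4, 6.5]
gripper_width: 31.6
```

```bash
python3 -m handwheel '[{"gripper":10,"travel":[0,0,-0.01],"twist":0},{"gripper":10,"travel":[0,0,-0.02],"twist":0},{"gripper":10,"travel":[0,0,-0.02],"twist":0},{"gripper":10,"travel":[0.012,-0.010,0],"twist":0},{"gripper":10,"travel":[0.02,-0.017,0],"twist":0}]' 
python3 -m handwheel '[{"gripper":10,"travel":[0.025,-0.0214,0],"twist":0},{"gripper":10,"travel":[0.025,-0.0214,0],"twist":0},{"gripper":10,"travel":[0.025,-0.0214,0],"twist":0},{"gripper":10,"travel":[0.025,-0.0214,0],"twist":0},{"gripper":10,"travel":[0.025,-0.0214,0],"twist":0}]' 
python3 -m handwheel '[{"gripper":10,"travel":[0.014,-0.011,0],"twist":0},{"gripper":10,"travel":[0.007,-0.006,0],"twist":0},{"gripper":10,"travel":[0,0,0.01],"twist":0},{"gripper":10,"travel":[0,0,0.02],"twist":0},{"gripper":10,"travel":[0,0,0],"twist":0}]'
python3 - <<'E'
from h import *
f=env.grab_frame("wrist");cv2.imwrite("pics/w4.png",f["frame"][:,:,::-1])
s=env.state();print(s["ee_pos"],s["ee_rot"],s["gripper_width"],s["force"])
E
```

```text
time_s: 9.53
ee_pos: [457.0, 31.8, 260.9]
ee_rot: [180.0, -0.0, -0.1]
force: [0.8, -0.6, -1.4]
gripper_width: 31.6
time_s: 9.95
ee_pos: [583.8, 140.6, 259.6]
ee_rot: [180.0, 0.0, 0.0]
force: [1.0, -0.4, -0.1]
gripper_width: 31.5
time_s: 10.37
ee_pos: [601.5, 155.2, 225.7]
ee_rot: [179.9, 0.5, -0.0]
force: [-1.2, -0.4, -1.6]
gripper_width: 31.3
[601.96452514 155.2331659  227.24610104] [ 1.79884567e+02  4.11837303e-01 -2.86149636e-02] 31.506808825625953 [-0.5213113  -0.33369036 -0.29028972]
```

View pics/w4.png

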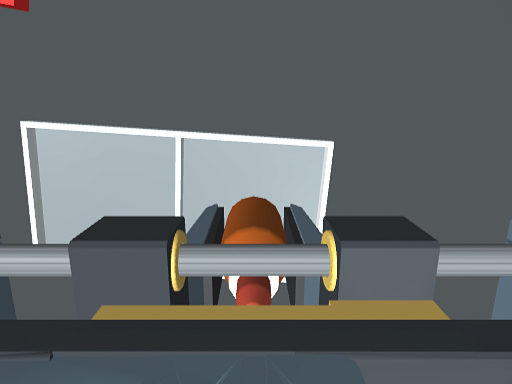

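The dropper sits mid-bay, between the rib at px 178 and the wall at 330. Lower it.

```bash
python3 -m handwheel '[{"gripper":10,"travel":[0,0,0.007],"twist":0},{"gripper":10,"travel":[0,0,0.005],"twist":0},{"gripper":10,"travel":[0,0,0],"twist":0}]'
python3 -m handwheel '[{"gripper":10,"travel":[0,0,0.003],"twist":0},{"gripper":10,"travel":[0,0,0],"twist":0}]'
python3 -m handwheel '[{"gripper":10,"travel":[0,0,0.0015],"twist":0},{"gripper":10,"travel":[0,0,0],"twist":0}]'
```

```text
time_s: 10.67
ee_pos: [603.5, 155.8, 217.2]
ee_rot: [180.0, 0.1, -0.0]
force: [0.4, -0.6, -0.8]
gripper_width: 31.8
time_s: 10.83
ee_pos: [604.1, 156.2, 214.9]
ee_rot: [180.0, -0.0, -0.0]
force: [0.0, 0.5, -1.1]
gripper_width: 31.6
time_s: 11.0
ee_pos: [604.2, 156.2, 214.7]
ee_rot: [180.0, -0.1, 0.0]
force: [-2.0, -0.7, 5.5]
gripper_width: 31.5
```

Floor contact (+6 N). Release, retreat, and go to the bottle.

```bash
python3 -m handwheel '[{"gripper":58,"travel":[0,0,0],"twist":0},{"gripper":58,"travel":[0,0,0],"twist":0},{"gripper":58,"travel":[0,0,0],"twist":0},{"gripper":58,"travel":[0,0,0],"twist":0}]'
python3 -m handwheel '[{"gripper":58,"travel":[0,0,-0.02],"twist":0},{"gripper":58,"travel":[0,0,-0.03],"twist":0},{"gripper":58,"travel":[0,0,-0.04],"twist":0},{"gripper":58,"travel":[0,0,-0.04],"twist":0},{"gripper":58,"travel":[0,0,0],"twist":0}]'
python3 -m handwheel '[{"gripper":90,"travel":[-0.028,-0.0288,0],"twist":0},{"gripper":90,"travel":[-0.028,-0.0288,0],"twist":0},{"gripper":90,"travel":[-0.028,-0.0288,0],"twist":0},{"gripper":90,"travel":[-0.028,-0.0288,0],"twist":0},{"gripper":90,"travel":[-0.028,-0.0288,0],"twist":0}]'
python3 -m handwheel '[{"gripper":90,"travel":[0,0,0],"twist":0},{"gripper":90,"travel":[0,0,0],"twist":0}]'
python3 - <<'E'
from h import *
f=env.grab_frame("wrist");cv2.imwrite("pics/w5.png",f["frame"][:,:,::-1])
for n in ("bottle_mid",):
  for d in env.pinpoint("wrist",n): print(n,round(d["confidence"],2),np.round(d["uv"]),np.round(ray(f,d["uv"],52.5),1))
s=env.state();print(s["ee_pos"],s["ee_rot"],s["time_s"])
E
```

```text
time_s: 11.33
ee_pos: [604.1, 156.3, 213.1]
ee_rot: [180.0, -0.0, 0.0]
force: [-0.4, -0.8, -0.3]
gripper_width: 52.4
time_s: 11.75
ee_pos: [605.9, 156.8, 351.9]
ee_rot: [-179.8, -0.9, 0.0]
force: [0.8, -0.4, 1.1]
gripper_width: 53.2
time_s: 12.17
ee_pos: [462.6, 301.2, 343.0]
ee_rot: [-180.0, -0.0, -0.0]
force: [-0.2, 0.4, -0.2]
gripper_width: 81.3
time_s: 12.33
ee_pos: [462.7, 301.6, 343.2]
ee_rot: [180.0, -0.0, 0.2]
force: [0.1, -0.5, 0.0]
gripper_width: 81.9
bottle_mid 0.66 [255. 190.] [462.8 300.6  52.5]
[464.41611835 300.14977307 343.1319753 ] [ 1.79978515e+02 -3.67665194e-02  1.88697694e-02] 12.4333
```

View pics/w5.png

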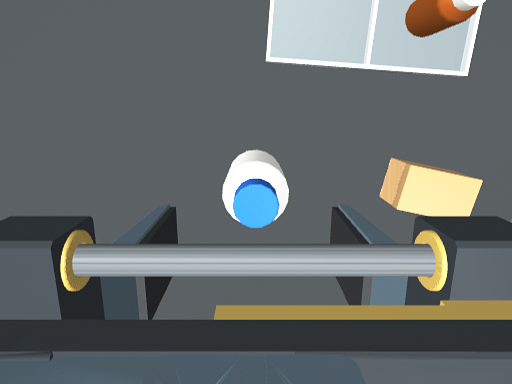

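Bottle is at (463,300), centred. Grip it at 50 mm height and carry it to the +y bay.

```bash
python3 -m handwheel '[{"gripper":90,"travel":[0,0,0.036],"twist":0},{"gripper":90,"travel":[0,0,0.036],"twist":0},{"gripper":90,"travel":[0,0,0.03],"twist":0},{"gripper":90,"travel":[0,0,0.019],"twist":0},{"gripper":90,"travel":[0,0,0],"twist":0}]' 25
python3 -m handwheel '[{"gripper":25,"travel":[0,0,0],"twist":0},{"gripper":25,"travel":[0,0,0],"twist":0},{"gripper":25,"travel":[0,0,0],"twist":0},{"gripper":25,"travel":[0,0,0],"twist":0},{"gripper":25,"travel":[0,0,0],"twist":0}]' 25
python3 -m handwheel '[{"gripper":25,"travel":[0,0,0],"twist":0},{"gripper":25,"travel":[0,0,0],"twist":0},{"gripper":25,"travel":[0,0,0],"twist":0}]' 25
```

```text
time_s: 12.85
ee_pos: [463.9, 298.2, 217.9]
ee_rot: [179.7, 0.4, -0.1]
force: [1.1, 0.2, -0.1]
gripper_width: 82.2
time_s: 13.27
ee_pos: [464.4, 300.4, 223.5]
ee_rot: [-179.9, -0.1, -0.0]
force: [1.1, 0.8, 3.6]
gripper_width: 51.7
time_s: 13.52
ee_pos: [464.4, 300.5, 223.5]
ee_rot: [-179.9, -0.1, 0.0]
force: [0.2, -1.4, 6.2]
gripper_width: 51.6
```

```bash
python3 -m handwheel '[{"gripper":25,"travel":[0,0,-0.01],"twist":0},{"gripper":25,"travel":[0,0,-0.02],"twist":0},{"gripper":25,"travel":[0,0,-0.02],"twist":0},{"gripper":25,"travel":[0.012,0.005,0],"twist":0},{"gripper":25,"travel":[0.02,0.008,0],"twist":0}]' 
python3 -m handwheel '[{"gripper":25,"travel":[0.024,0.009,0],"twist":0},{"gripper":25,"travel":[0.024,0.009,0],"twist":0},{"gripper":25,"travel":[0.024,0.01,0],"twist":0},{"gripper":25,"travel":[0.02,0.009,0],"twist":0},{"gripper":25,"travel":[0.012,0.005,0],"twist":0}]' 
python3 -m handwheel '[{"gripper":25,"travel":[0.008,0.002,0],"twist":0},{"gripper":25,"travel":[0,0,0],"twist":0},{"gripper":25,"travel":[0,0,0.01],"twist":0},{"gripper":25,"travel":[0,0,0.02],"twist":0},{"gripper":25,"travel":[0,0,0],"twist":0}]'
python3 -m handwheel '[{"gripper":25,"travel":[0,0,0.007],"twist":0},{"gripper":25,"travel":[0,0,0.004],"twist":0},{"gripper":25,"travel":[0,0,0],"twist":0}]'
python3 - <<'E'
from h import *
f=env.grab_frame("wrist");cv2.imwrite("pics/w6.png",f["frame"][:,:,::-1])
s=env.state();print(s["ee_pos"],s["ee_rot"],s["gripper_width"],s["force"])
E
```

```text
time_s: 13.93
ee_pos: [495.6, 287.7, 273.5]
ee_rot: [-179.9, -0.1, 0.1]
force: [-0.0, 0.3, -1.4]
gripper_width: 51.6
time_s: 14.35
ee_pos: [602.3, 243.8, 271.3]
ee_rot: [180.0, -0.0, -0.1]
force: [-0.5, -0.3, -1.8]
gripper_width: 51.5
time_s: 14.77
ee_pos: [605.6, 243.4, 238.2]
ee_rot: [179.8, 0.5, 0.1]
force: [-0.9, -0.5, -1.8]
gripper_width: 51.1
time_s: 15.02
ee_pos: [607.5, 243.6, 230.6]
ee_rot: [180.0, 0.1, 0.0]
force: [0.1, -0.1, -0.6]
gripper_width: 51.3
[607.7380923  243.57712313 231.1945239 ] [1.79990043e+02 2.05372742e-02 2.77645225e-02] 51.27192940820518 [ 0.00123573  0.3314207  -0.66772472]
```

View pics/w6.png

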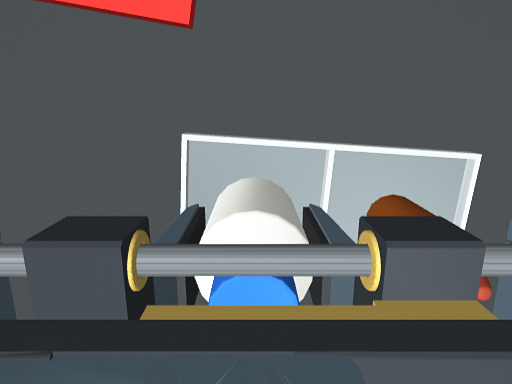

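The bottle is centred in its bay, with the dropper standing upright alongside. Lower the last few mm.

```bash
python3 -m handwheel '[{"gripper":25,"travel":[0,0,0.003],"twist":0},{"gripper":25,"travel":[0,0,0],"twist":0}]'
python3 -m handwheel '[{"gripper":25,"travel":[0,0,0.0015],"twist":0},{"gripper":25,"travel":[0,0,0],"twist":0}]'
```

```text
time_s: 15.23
ee_pos: [608.0, 243.4, 228.3]
ee_rot: [-180.0, -0.0, 0.0]
force: [-0.3, 0.2, -1.2]
gripper_width: 51.6
time_s: 15.4
ee_pos: [608.2, 243.3, 227.5]
ee_rot: [-180.0, -0.1, -0.0]
force: [-0.3, -0.4, 1.6]
gripper_width: 51.5
```

```bash
python3 -m handwheel '[{"gripper":25,"travel":[0,0,0.0005],"twist":0},{"gripper":74,"travel":[0,0,0],"twist":0},{"gripper":74,"travel":[0,0,0],"twist":0},{"gripper":74,"travel":[0,0,0],"twist":0},{"gripper":74,"travel":[0,0,0],"twist":0}]'
python3 -m handwheel '[{"gripper":74,"travel":[0,0,-0.02],"twist":0},{"gripper":74,"travel":[0,0,-0.03],"twist":0},{"gripper":74,"travel":[0,0,-0.04],"twist":0},{"gripper":74,"travel":[0,0,-0.04],"twist":0},{"gripper":74,"travel":[0,0,0],"twist":0}]'
python3 -m handwheel '[{"gripper":100,"travel":[-0.0304,0.0201,0],"twist":0},{"gripper":100,"travel":[-0.0304,0.0201,0],"twist":0},{"gripper":100,"travel":[-0.0304,0.0201,0],"twist":0},{"gripper":100,"travel":[-0.0304,0.0201,0],"twist":0},{"gripper":100,"travel":[-0.0304,0.0201,0],"twist":0}]'
python3 -m handwheel '[{"gripper":100,"travel":[0,0,0],"twist":0.109},{"gripper":100,"travel":[0,0,0],"twist":0.109},{"gripper":100,"travel":[0,0,0],"twist":0}]'
python3 - <<'E'
from h import *
f=env.grab_frame("wrist");cv2.imwrite("pics/w7.png",f["frame"][:,:,::-1])
for n in ("carton_mid",):
  for d in env.pinpoint("wrist",n): print(n,round(d["confidence"],2),np.round(d["uv"]),np.round(ray(f,d["uv"],22),1))
s=env.state();print(s["ee_pos"],s["ee_rot"],s["time_s"])
E
```

```text
time_s: 15.82
ee_pos: [608.1, 243.3, 226.1]
ee_rot: [180.0, -0.0, -0.0]
force: [0.5, 0.7, 0.1]
gripper_width: 67.6
time_s: 16.23
ee_pos: [609.6, 243.9, 365.3]
ee_rot: [-179.7, -0.9, -0.0]
force: [1.2, 0.3, 0.9]
gripper_width: 67.5
time_s: 16.65
ee_pos: [454.5, 141.9, 355.8]
ee_rot: [180.0, 0.0, 0.0]
force: [-0.7, 0.4, 0.7]
gripper_width: 91.1
time_s: 16.9
ee_pos: [455.5, 142.4, 356.4]
ee_rot: [-180.0, -0.0, -12.6]
force: [-0.6, -0.1, 0.7]
gripper_width: 91.4
carton_mid 0.83 [255. 175.] [459.6 140.9  22. ]
carton_mid 0.7 [157.  30.] [601.5 195.3  22. ]
[456.17517892 142.82135008 356.24696232] [-1.79993027e+02 -2.63664767e-02 -1.23313189e+01] 17.0
```

View pics/w7.png

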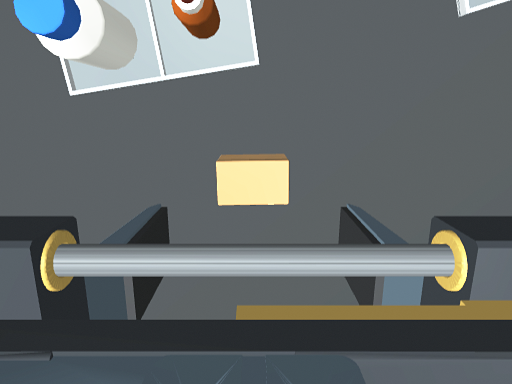

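The carton is square to the jaws at px (253,180). Go down and grip across its 64 mm.

```bash
python3 -m handwheel '[{"gripper":100,"travel":[0.002,0,0.036],"twist":0},{"gripper":100,"travel":[0,0,0.036],"twist":0},{"gripper":100,"travel":[0,0,0.036],"twist":0},{"gripper":100,"travel":[0,0,0.028],"twist":0},{"gripper":100,"travel":[0,0,0.016],"twist":0}]' 15
python3 -m handwheel '[{"gripper":100,"travel":[0,0,0],"twist":0},{"gripper":30,"travel":[0,0,0],"twist":0},{"gripper":30,"travel":[0,0,0],"twist":0},{"gripper":30,"travel":[0,0,0],"twist":0},{"gripper":30,"travel":[0,0,0],"twist":0}]' 15
python3 -m handwheel '[{"gripper":30,"travel":[0,0,0],"twist":0},{"gripper":30,"travel":[0,0,0],"twist":0},{"gripper":30,"travel":[0,0,0],"twist":0}]' 15
```

```text
time_s: 17.42
ee_pos: [457.3, 142.3, 200.9]
ee_rot: [179.9, 0.3, -12.3]
force: [0.1, -0.1, 0.2]
gripper_width: 91.4
time_s: 17.83
ee_pos: [458.6, 142.6, 205.5]
ee_rot: [-179.9, -0.2, -12.5]
force: [-0.2, 0.8, 0.9]
gripper_width: 67.5
time_s: 18.08
ee_pos: [458.5, 142.5, 205.4]
ee_rot: [-179.9, -0.1, -12.5]
force: [-0.8, 0.2, 6.6]
gripper_width: 64.2
```

Gripped at 64 mm. Lift, untwist, and carry it to tray3's +y bay.

```bash
python3 -m handwheel '[{"gripper":30,"travel":[0,0,-0.01],"twist":0},{"gripper":30,"travel":[0,0,-0.025],"twist":0},{"gripper":30,"travel":[0,0,-0.025],"twist":0},{"gripper":30,"travel":[0,0,0],"twist":-0.109},{"gripper":30,"travel":[0,0,0],"twist":-0.109}]' 
python3 -m handwheel '[{"gripper":30,"travel":[0.01,0.017,0],"twist":0},{"gripper":30,"travel":[0.016,0.028,0],"twist":0},{"gripper":30,"travel":[0.018,0.031,0],"twist":0},{"gripper":30,"travel":[0.018,0.031,0],"twist":0},{"gripper":30,"travel":[0.018,0.031,0],"twist":0}]' 
python3 -m handwheel '[{"gripper":30,"travel":[0.018,0.031,0],"twist":0},{"gripper":30,"travel":[0.018,0.031,0],"twist":0},{"gripper":30,"travel":[0.016,0.028,0],"twist":0},{"gripper":30,"travel":[0.013,0.022,0],"twist":0},{"gripper":30,"travel":[0,0,0],"twist":-0.087}]' 
python3 -m handwheel '[{"gripper":30,"travel":[0,0,0.01],"twist":0},{"gripper":30,"travel":[0,0,0.02],"twist":0},{"gripper":30,"travel":[0,0,0.01],"twist":0},{"gripper":30,"travel":[0,0,0],"twist":0}]'
python3 - <<'E'
from h import *
f=env.grab_frame("wrist");cv2.imwrite("pics/w8.png",f["frame"][:,:,::-1])
s=env.state();print(s["ee_pos"],s["ee_rot"],s["gripper_width"],s["force"])
E
```

```text
time_s: 18.5
ee_pos: [458.4, 142.5, 266.0]
ee_rot: [-179.9, -0.2, 0.3]
force: [-0.6, 0.1, -0.3]
gripper_width: 64.4
time_s: 18.92
ee_pos: [538.4, 3.0, 264.5]
ee_rot: [180.0, -0.0, 0.0]
force: [1.4, 0.7, -0.4]
gripper_width: 64.1
time_s: 19.33
ee_pos: [605.1, -111.8, 264.3]
ee_rot: [179.8, -0.2, 4.9]
force: [-0.3, 0.5, -0.8]
gripper_width: 63.9
time_s: 19.67
ee_pos: [601.4, -106.8, 221.1]
ee_rot: [-179.9, 0.4, 5.0]
force: [-0.1, -0.1, 0.1]
gripper_width: 63.9
[ 602.09054858 -106.87914229  222.58199192] [-179.93242889    0.23475964    4.97419351] 64.1411703740967 [0.55497001 0.08724041 0.04079884]
```

View pics/w8.png

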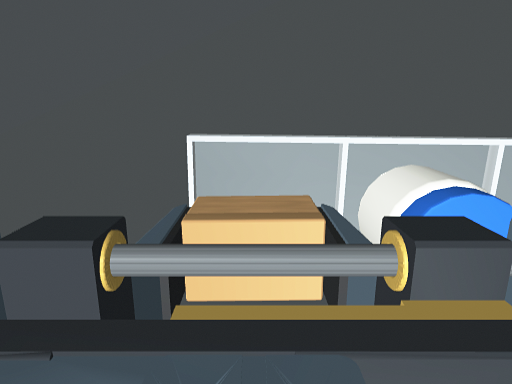

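The carton is about 8 mm outward of bay centre (walls at px 192 and 342, carton centre 253). Shift it 4.5 mm toward the jar and lower.

```bash
python3 -m handwheel '[{"gripper":30,"travel":[0,0.0045,0],"twist":0},{"gripper":30,"travel":[0,0,0.007],"twist":0},{"gripper":30,"travel":[0,0,0.004],"twist":0},{"gripper":30,"travel":[0,0,0],"twist":0}]' 
python3 -m handwheel '[{"gripper":30,"travel":[0,0,0.003],"twist":0},{"gripper":30,"travel":[0,0,0],"twist":0}]'
python3 -m handwheel '[{"gripper":30,"travel":[0,0,0.0015],"twist":0},{"gripper":30,"travel":[0,0,0],"twist":0}]'
```

```text
time_s: 20.05
ee_pos: [603.1, -112.0, 212.6]
ee_rot: [-180.0, 0.1, 5.0]
force: [-0.3, -0.1, -1.1]
gripper_width: 64.2
time_s: 20.22
ee_pos: [603.3, -112.1, 209.9]
ee_rot: [-180.0, 0.0, 5.0]
force: [-0.5, 0.0, 0.4]
gripper_width: 63.7
time_s: 20.38
ee_pos: [603.4, -112.1, 209.4]
ee_rot: [180.0, -0.0, 5.0]
force: [-0.8, 1.0, 3.1]
gripper_width: 64.1
```

Contact. Release, retreat, and go to the beaker.

```bash
python3 -m handwheel '[{"gripper":81,"travel":[0,0,0],"twist":0},{"gripper":81,"travel":[0,0,0],"twist":0},{"gripper":81,"travel":[0,0,0],"twist":0},{"gripper":81,"travel":[0,0,0],"twist":0}]'
python3 -m handwheel '[{"gripper":81,"travel":[0,0,-0.02],"twist":0},{"gripper":81,"travel":[0,0,-0.03],"twist":0},{"gripper":81,"travel":[0,0,-0.03],"twist":0},{"gripper":81,"travel":[0,0,-0.03],"twist":0},{"gripper":81,"travel":[0,0,0],"twist":0.087}]'
python3 -m handwheel '[{"gripper":88,"travel":[-0.0309,0.0086,0],"twist":0},{"gripper":88,"travel":[-0.0309,0.0086,0],"twist":0},{"gripper":88,"travel":[-0.0309,0.0086,0],"twist":0},{"gripper":88,"travel":[-0.0309,0.0086,0],"twist":0},{"gripper":88,"travel":[-0.0309,0.0086,0],"twist":0}]'
python3 -m handwheel '[{"gripper":88,"travel":[0,0,0],"twist":0},{"gripper":88,"travel":[0,0,0],"twist":0}]'
python3 - <<'E'
from h import *
f=env.grab_frame("wrist");cv2.imwrite("pics/w9.png",f["frame"][:,:,::-1])
for n in ("beaker_mid",):
  for d in env.pinpoint("wrist",n): print(n,round(d["confidence"],2),np.round(d["uv"]),np.round(ray(f,d["uv"],30),1))
s=env.state();print(s["ee_pos"],s["ee_rot"],s["time_s"])
E
```

```text
time_s: 20.72
ee_pos: [603.4, -112.1, 208.7]
ee_rot: [180.0, -0.0, 5.0]
force: [0.7, -1.2, 0.1]
gripper_width: 74.0
time_s: 21.13
ee_pos: [604.9, -112.4, 325.3]
ee_rot: [179.9, -0.7, -0.1]
force: [1.5, -0.2, -0.3]
gripper_width: 73.6
time_s: 21.55
ee_pos: [447.4, -155.2, 318.6]
ee_rot: [180.0, 0.0, 0.0]
force: [0.9, -0.5, -0.2]
gripper_width: 80.3
time_s: 21.72
ee_pos: [447.8, -155.4, 319.0]
ee_rot: [180.0, -0.0, -0.1]
force: [0.9, -0.7, 0.2]
gripper_width: 80.3
beaker_mid 0.92 [258. 186.] [ 451.6 -158.5   30. ]
[ 449.73363137 -155.24558267  319.13885852] [ 1.79969241e+02 -1.12431500e-01 -1.28134637e-02] 21.8167
```

View pics/w9.png

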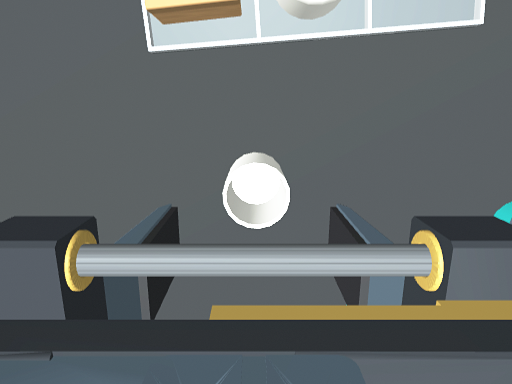

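Beaker is at about (451,-157). A small trim, then grip.

```bash
python3 -m handwheel '[{"gripper":88,"travel":[0.001,0.0015,0.03],"twist":0},{"gripper":88,"travel":[0,0,0.03],"twist":0},{"gripper":88,"travel":[0,0,0.03],"twist":0},{"gripper":88,"travel":[0,0,0.0225],"twist":0},{"gripper":88,"travel":[0,0,0],"twist":0}]' 10
python3 -m handwheel '[{"gripper":25,"travel":[0,0,0],"twist":0},{"gripper":25,"travel":[0,0,0],"twist":0},{"gripper":25,"travel":[0,0,0],"twist":0},{"gripper":25,"travel":[0,0,0],"twist":0},{"gripper":25,"travel":[0,0,0],"twist":0}]' 10
python3 -m handwheel '[{"gripper":25,"travel":[0,0,0],"twist":0},{"gripper":25,"travel":[0,0,0],"twist":0},{"gripper":25,"travel":[0,0,0],"twist":0}]' 10
```

```text
time_s: 22.23
ee_pos: [449.7, -155.8, 202.3]
ee_rot: [-179.8, 0.4, 0.1]
force: [-0.6, 0.4, 0.0]
gripper_width: 80.4
time_s: 22.65
ee_pos: [450.3, -156.7, 207.4]
ee_rot: [179.9, -0.1, 0.0]
force: [-0.0, 0.8, 1.2]
gripper_width: 50.0
time_s: 22.9
ee_pos: [450.3, -156.8, 207.4]
ee_rot: [180.0, -0.1, -0.0]
force: [-0.2, 0.1, 7.4]
gripper_width: 49.6
```

```bash
python3 -m handwheel '[{"gripper":25,"travel":[0,0,-0.01],"twist":0},{"gripper":25,"travel":[0,0,-0.03],"twist":0},{"gripper":25,"travel":[0,0,-0.03],"twist":0},{"gripper":25,"travel":[0.01,0.008,0],"twist":0},{"gripper":25,"travel":[0.02,0.0158,0],"twist":0}]' 
python3 -m handwheel '[{"gripper":25,"travel":[0.025,0.0197,0],"twist":0},{"gripper":25,"travel":[0.025,0.0197,0],"twist":0},{"gripper":25,"travel":[0.025,0.0197,0],"twist":0},{"gripper":25,"travel":[0.025,0.0197,0],"twist":0},{"gripper":25,"travel":[0.025,0.0197,0],"twist":0}]' 
python3 -m handwheel '[{"gripper":25,"travel":[0.0135,0.0102,0],"twist":0},{"gripper":25,"travel":[0,0,0],"twist":-0.087},{"gripper":25,"travel":[0,0,0.02],"twist":0},{"gripper":25,"travel":[0,0,0.02],"twist":0},{"gripper":25,"travel":[0,0,0.01],"twist":0}]' 
python3 -m handwheel '[{"gripper":25,"travel":[0,0,0],"twist":0}]' 
python3 - <<'E'
from h import *
f=env.grab_frame("wrist");cv2.imwrite("pics/w10.png",f["frame"][:,:,::-1])
s=env.state();print(s["ee_pos"],s["ee_rot"],s["gripper_width"],s["force"])
E
```

```text
time_s: 23.32
ee_pos: [478.8, -179.6, 278.3]
ee_rot: [180.0, -0.1, 0.0]
force: [0.5, 0.6, -1.1]
gripper_width: 49.9
time_s: 23.73
ee_pos: [605.7, -279.9, 276.2]
ee_rot: [-180.0, 0.0, -0.0]
force: [-0.0, -0.2, 0.8]
gripper_width: 49.4
time_s: 24.15
ee_pos: [617.6, -288.9, 223.8]
ee_rot: [-179.9, 0.2, 5.0]
force: [-1.4, 0.4, -1.1]
gripper_width: 49.9
time_s: 24.23
ee_pos: [617.4, -288.7, 223.2]
ee_rot: [-179.8, 0.3, 5.0]
force: [-0.0, 0.1, 0.4]
gripper_width: 49.7
[ 617.9461157  -288.95344773  224.99109269] [-1.79912654e+02  1.55384290e-01  4.98184976e+00] 49.34031280359257 [-0.18599962  0.50455324 -0.19636306]
```

View pics/w10.png

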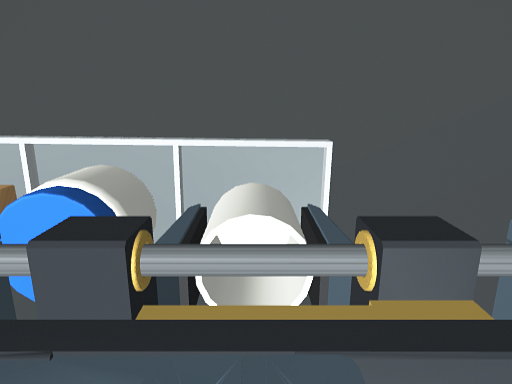

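The beaker is centred (bay px 178–329, beaker 255). Lower it.

```bash
python3 -m handwheel '[{"gripper":25,"travel":[0,0,0.007],"twist":0},{"gripper":25,"travel":[0,0,0.003],"twist":0},{"gripper":25,"travel":[0,0,0],"twist":0}]' 
python3 -m handwheel '[{"gripper":25,"travel":[0,0,0.003],"twist":0},{"gripper":25,"travel":[0,0,0],"twist":0}]'
python3 -m handwheel '[{"gripper":25,"travel":[0,0,0.0015],"twist":0},{"gripper":25,"travel":[0,0,0],"twist":0}]'
```

```text
time_s: 24.53
ee_pos: [618.3, -289.1, 216.3]
ee_rot: [180.0, 0.0, 5.0]
force: [0.8, -0.0, -0.1]
gripper_width: 49.8
time_s: 24.7
ee_pos: [618.4, -289.1, 213.3]
ee_rot: [180.0, -0.0, 5.0]
force: [0.3, 0.2, -0.3]
gripper_width: 50.0
time_s: 24.87
ee_pos: [618.4, -289.1, 211.8]
ee_rot: [180.0, -0.0, 5.0]
force: [0.6, -0.1, -0.6]
gripper_width: 49.9
```

```bash
python3 -m handwheel '[{"gripper":25,"travel":[0,0,0.001],"twist":0},{"gripper":25,"travel":[0,0,0],"twist":0}]'
python3 -m handwheel '[{"gripper":70,"travel":[0,0,0],"twist":0},{"gripper":70,"travel":[0,0,0],"twist":0},{"gripper":70,"travel":[0,0,0],"twist":0},{"gripper":70,"travel":[0,0,0],"twist":0}]'
python3 -m handwheel '[{"gripper":70,"travel":[0,0,-0.02],"twist":0},{"gripper":70,"travel":[0,0,-0.03],"twist":0},{"gripper":70,"travel":[0,0,-0.04],"twist":0},{"gripper":70,"travel":[0,0,-0.04],"twist":0},{"gripper":70,"travel":[0,0,-0.04],"twist":0}]'
python3 -m handwheel '[{"gripper":70,"travel":[-0.03,0,-0.01],"twist":0},{"gripper":70,"travel":[-0.04,0,0],"twist":0},{"gripper":70,"travel":[-0.04,0,0],"twist":0},{"gripper":70,"travel":[-0.04,0,0],"twist":0},{"gripper":70,"travel":[-0.04,0,0],"twist":0}]'
python3 -m handwheel '[{"gripper":70,"travel":[-0.04,0,0],"twist":0},{"gripper":70,"travel":[-0.03,0,0],"twist":0},{"gripper":70,"travel":[0,0,0],"twist":0},{"gripper":70,"travel":[0,0,0],"twist":0}]'
python3 - <<'E'
from h import *
ims=[]
for c in("top","side"):
    f=env.grab_frame(c);g=f["frame"][:,:,::-1]
    ims.append(cv2.resize(g[150:280,110:430] if c=="top" else g[120:320,60:380],(768,312 if c=="top" else 480)))
    for n,h in H.items():
        for d in env.pinpoint(c,n)[:3]:
            p=ray(f,d["uv"],h+(4 if n.endswith("mid") else 0))[:2]
            o=""
            for t,(x,y,a) in dict(tray2=(605.5,200,-2.1),tray3=(611.6,-198.8,5)).items():
                a=np.radians(a);q=np.array([[np.cos(a),np.sin(a)],[-np.sin(a),np.cos(a)]])@(p-[x,y])
                if abs(q[0])<60 and abs(q[1])<140:o=t+str(np.round(q))
            print(c,n,round(d["confidence"],2),np.round(p),o)
im=np.vstack(ims);cv2.imwrite("pics/end.png",cv2.resize(im,None,fx=.75,fy=.75,interpolation=cv2.INTER_AREA))
E
```

```text
time_s: 25.03
ee_pos: [618.4, -289.1, 211.5]
ee_rot: [180.0, -0.0, 5.0]
force: [-0.6, 0.0, 3.4]
gripper_width: 49.5
time_s: 25.37
ee_pos: [618.4, -289.1, 210.6]
ee_rot: [180.0, 0.0, 5.0]
force: [0.0, 1.1, 0.5]
gripper_width: 63.6
time_s: 25.78
ee_pos: [618.2, -289.0, 382.2]
ee_rot: [-180.0, 0.0, 5.0]
force: [0.2, -0.7, 0.9]
gripper_width: 63.7
time_s: 26.2
ee_pos: [427.3, -305.3, 390.7]
ee_rot: [180.0, 0.0, 5.0]
force: [-0.2, -1.2, 0.4]
gripper_width: 64.0
time_s: 26.53
ee_pos: [358.2, -311.8, 391.2]
ee_rot: [180.0, -0.1, 4.9]
force: [0.2, 0.0, -0.2]
gripper_width: 64.1
top jar_mid 0.82 [ 402. -406.] 
top jar_mid 0.58 [ 326. -285.] 
top jar_mid 0.5 [ 610. -192.] tray3[-1.  7.]
top dropper_mid 0.44 [599. 143.] tray2[ -4. -58.]
top beaker_mid 0.81 [ 622. -289.] tray3[  2. -91.]
top carton_mid 0.58 [ 604. -101.] tray3[ 1. 98.]
top carton_mid 0.46 [776.  10.] 
top carton_mid 0.23 [ 618. -292.] tray3[ -1. -93.]
top tray2 0.93 [782. 360.] 
top tray2 0.84 [601. 216.] tray2[-5. 16.]
top tray2 0.76 [ 606. -205.] tray3[-6. -5.]
top tray3 0.93 [782. 360.] 
top tray3 0.84 [601. 216.] tray2[-5. 1
[... 182 characters left out ...]
ray2[-16.  15.]
side bottle_mid 0.73 [610. 249.] tray2[ 2. 49.]
side jar_mid 0.66 [ 325. -271.] 
side jar_mid 0.54 [ 400. -388.] 
side dropper_mid 0.69 [599. 166.] tray2[ -5. -34.]
side beaker_mid 0.66 [ 639. -307.] tray3[  18. -110.]
side beaker_mid 0.57 [ 621. -193.] tray3[10.  5.]
side carton_mid 0.51 [ 589. -110.] tray3[-15.  91.]
side tray2 0.79 [ 621. -199.] tray3[ 9. -1.]
side tray2 0.64 [601. 200.] tray2[-4.  0.]
side tray2 0.57 [771. 363.] 
side tray3 0.79 [ 621. -199.] tray3[ 9. -1.]
side tray3 0.64 [601. 200.] tray2[-4.  0.]
side tray3 0.57 [771. 363.] 
side flask 0.73 [348. 509.] 
side flask 0.3 [603. 211.] tray2[-2. 11.]
side mortar 0.67 [777.  13.] 
side mortar 0.59 [349. 508.]
```

View pics/end.png

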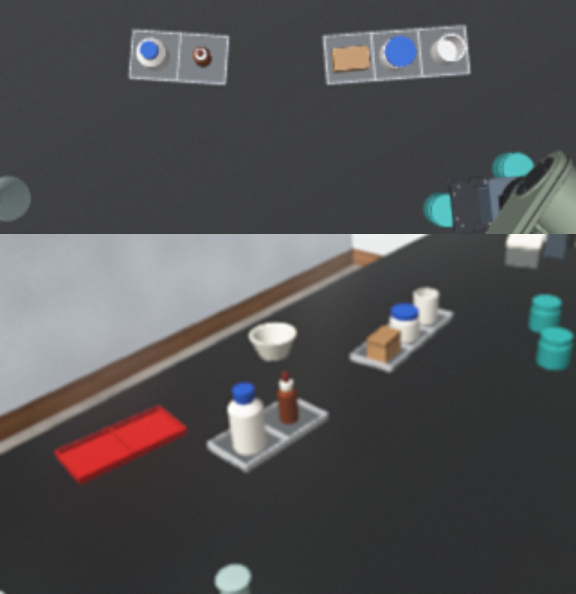

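All five items stand upright, one to a bay, and the flask and mortar are unmoved. Handing in.

```bash
python3 -c "
from workcell import env
print(env.job_done())"
```

```text
the job is handed in; nothing more can be done
None
```

Both kits are made up and the job is handed in, with the robot's clock at about 26.5 s of the 139 s allowed; handing in reports no verdict.

- **Two-bay tray:** the bottle is in the +y bay and the dropper in the -y bay.
- **Three-bay tray:** the jar is in the middle, the carton in the +y bay and the beaker in the -y bay.

I lowered each item until it touched the tray floor, then released it, and the arm ended clear of everything.

**Last checks:** The final top and side pictures show all five items upright, one to a bay. The flask and mortar stand where they were, to within the detector's scatter of about 15 mm.

**Where checks disagreed:**
- The networks' final position estimates were scattered: the side camera put the beaker 18 mm across and 23 mm along from its bay centre, while the top camera put it within about 4 mm.
- The bottle was missed in the top view and the jar in the side view, although the side camera reported something it called a beaker in the jar's bay.
- Every estimate was still within the 30 mm limit. I relied on the arm's release positions and the wrist pictures, which put every item within about 5 mm of its bay centre.

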